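# Wedge a leaning dish-setting plate level and load it

## Robot

A 7-joint arm with a two-finger parallel gripper is mounted at the origin on a cart in front of the work surface, level with it; the furniture and walls round the work are solid. World frame = base frame: x ahead of the robot, y to its left, z up, the work surface at z = 0. Lengths are in m, angles in rad, forces in N, time in s.
With the tool pointing down it reaches from about 0.4 to 0.85 m from the base axis. Payload 4.4 kg.
Tool frame: the origin (TCP) lies midway between the tips of the shut fingers; the grasp point (between the pads) lies 19 mm behind it; z points along the fingers, y is the line along which they close (so a half turn about z gives the same grasp; the last joint's range is limited). The gripper opens to 94 mm and grips with 3 to 60 N. Pads are 16 mm wide; open, the fingers measure 119 mm over their backs; the gripper's body (75 mm by 177 mm) begins 78 mm behind the grasp point.
Start: joints at [-1.387, 0.628, 0.038, 1.517, -0.027, 0.996, -0.02], TCP at [0.161, 0.63, 0.205] pointing down, gripper open.
Joint ranges: [-3.06, 3.06], [-0.37, 2.12], [-1.25, 1.32], [0.18, 2.47], [-1.1, 4.24], [0.23, 1.98], [-2.94, 2.94]. Speed limits (rad/s): [2.57, 2.57, 3.14, 3.14, 3.14, 3.14, 3.14].

## Interface

Orientations are given as a unit quaternion [x, y, z, w].
In Python, from workcell import manip, optics gives the robot as it stands (manip), with the cameras (optics).
- The arm moves only by the tool creep_tool, called as a command line: name --argument value ..., lists and objects as JSON in quotes. Schema: {"type":"object","properties":{"motion":{"type":"array","items":{"type":"number"},"minItems":5,"maxItems":100},"only":{"type":"string"},"quiet":{"type":"boolean"},"lines":{"type":"string"}},"required":["motion"],"additionalProperties":false}. motion is one flat list of numbers that holds 1 to 20 rows one after another, with no inner brackets; each row has 5 numbers: dx, dy, dz in m, then a turn about the tool's z in rad, then the opening from 0.0 (shut) to 1.0 (fully open); each row shifts and turns the commanded pose from where the row before left it, along the tool's axes as they then stand; what a row does not reach is not made up. A row lasts 1/10 s, in which the tool goes at most 0.05 m and 0.15 rad, less where a joint would pass 70% of its speed; a pose out of reach is approached as far as the arm can. The fingers move at their own pace and stop on an object; the grip force is fixed at half the most. Time passes only in rows, so rows that do not move let the fingers close. The tool returns the time, the measured TCP pose, the force, the opening and the grip force at its end. only (a regular expression) keeps the lines of the reply that match it, lines (a string "A,B") keeps lines A to B, and quiet returns only ok. Input that does not fit is refused with a message, and nothing moves.
- manip.sense(): the state, without advancing time (a new reading comes with each control period).
- optics.read_camera(name): name is "side" or "top" or "wrist"; returns a dict with "img" (400x640x3 uint8, red, green, blue), "intrinsics" (3x3 intrinsics, pixels), "xyz" and "attitude" of the camera in the world; the wrist camera has in their place "T_tool_cam" (4x4, takes a point from camera to tool coordinates, whose origin is the TCP and whose axes are the flange's). Camera axes: x right, y down, z forward; pixel columns grow to the right and rows downward; lengths in m; the calibration is good to about 2 mm. A picture is of the moment at which its call begins: read the wrist's pose just before it. There is no depth.
- manip.close_job(): hands the job in; it is judged then, once.
The state is a dict: "time_s": time; "joint_positions": joint angles; "dq": joint speeds; "effort": joint torques, N m; "position": TCP position; "eef_rot": TCP orientation; "wrist_force": force on the tool from outside, world axes, zero at the start; "ft_torque": the same for the moment, N m; "finger_gap": opening from 0.0 (shut) to 1.0 (fully open); "finger_force": force on a finger pad.
Only numpy, scipy, OpenCV 4.12 (cv2) and the standard library are available. Lean on these libraries where they do the work, as an engineer would, in place of code of your own. Each camera call takes 0.05 s, during which the arm holds its last target. There are 200 camera calls.

## Task

The white bench plate on which agar dishes are left to set leans to its right, because the two rubber feet on that side are missing. Push the orange wedge, thin end first, under about the middle of the plate's low right-hand edge until the plate sits level, without shoving the plate away. Then set the pink petri dish flat inside the white circle on top, and leave the blue slide box, the cup and the vial where they are.

Things in the scene. Friction and masses are not known exactly. Their poses are not given: they have to be found in the camera images.
- plate: Loose 2.4 kg white casing, 200 mm deep (x), 220 wide (y), 45 high, on 20 mm rubber feet at its left (+y) and bare 8 mm studs at its right (-y), at x +-80, y +-95 mm; it leans right by 0.063 rad. Origin: on the bench under its centre. x points to its back, away from the control panel. This frame is upright while the plate LEANS as at the start; for level, look at dish_circle's z axis.
- dish_circle (a point): Centre of the white circle (92 mm across) in the middle of the plate's black top. Its axes are the casing's: x to the back, y to its left, z normal to the top, which is vertical when the plate is level and 0.063 rad off at the start. When level it is 66 mm above the bench.
- low_edge (a point): Middle of the casing's lower right edge, where the wedge goes in; axes as dish_circle's, which lies 110 mm to the left of it and 46 mm up. It hangs 7 mm above the bench at the start, 20 mm when the plate is level. The feet grip the bench: the wedge slides in under a push of about 10 N (8 to 15) and the plate itself shifts only some 5 mm.
- wedge: Loose orange plastic wedge, 0.12 kg, 130 mm long (y), 44 wide (x), flat below. Its ramp rises evenly from 3 mm at the thin end (+y) to 26 mm at the blunt heel (-y). Origin: centre of its underside. The plate is level when its edge rests on the ramp 96 mm from the thin end, where it is 20 mm high, so that 34 mm of wedge stays outside. It stays where it is left.
- wedge_tip (a point): Middle of the thin end, on the bench.
- wedge_heel (a point): Middle of the upright heel face (44 mm wide, 26 mm high), 13 mm above the bench.
- pink_dish: Closed petri dish, pale pink, low and round, loose, 0.03 kg, 64 mm across at the lid (59 mm to grip) and 14 mm high; origin at the centre of its underside, z up.
- slide_box: Blue box for slides, shut, 73 x 98 x 35 mm, 0.25 kg, lying about 13 cm from the dish, nearer or farther than it; origin at the centre of its underside. To be left alone.
- cup: Clear specimen cup with a red lid, 65 mm across, 70 mm high, standing behind the wedge; origin at the centre of its underside. To be left alone.
- vial: Small glass vial with a blue cap, 24 mm across, 48 mm high, standing in front of the wedge; origin at the centre of its underside. To be left alone.

How it is judged:
On the way, in this order (a step that is already met when the one before it is completed fails the run):
1. the plate rests level on the wedge, pushed in near the middle of its right edge (angle between dish_circle's own z axis and vertical below 0.01 rad and contact force between wedge and plate above 1 N and x of wedge in the frame of dish_circle between -0.04 and 0.04 m), for 0.2 s.
2. the pink dish lies flat in the circle, let go of (horizontal distance between pink_dish and dish_circle below 0.015 m and z of pink_dish in the frame of dish_circle between -0.004 and 0.004 m and angle between the z axis of pink_dish and the z axis of dish_circle, either way round below 0.05 rad and angle between pink_dish's own z axis and vertical below 0.1 rad and contact force between pink_dish and plate above 0.05 N and contact force between the fingers and pink_dish below 0.05 N), for 0.2 s.
At the end, for the whole second after the job is handed in: The plate is level within 0.010 rad (0.6 degrees) and its weight bears on the wedge, which lies within 40 mm of the middle of the right edge; the pink dish lies flat on the top, right way up, its centre within 15 mm of the circle's; all at rest (all of step 1 and horizontal distance between pink_dish and dish_circle below 0.015 m and z of pink_dish in the frame of dish_circle between -0.004 and 0.004 m and angle between the z axis of pink_dish and the z axis of dish_circle, either way round below 0.05 rad and angle between pink_dish's own z axis and vertical below 0.1 rad and contact force between pink_dish and plate above 0.05 N and linear speed of each of plate, wedge, pink_dish below 0.01 m/s); the robot touches nothing.
It fails at once if the plate is shoved more than 30 mm (distance of plate from where it was at the start of the episode above 0.03 m).
It fails at once if the pink dish is tipped over (angle between pink_dish's own z axis and vertical above 0.7 rad).
It fails at once if the blue slide box is moved more than 20 mm or knocked over (distance of slide_box from where it was at the start of the episode above 0.02 m or angle between slide_box's own z axis and vertical above 0.3 rad).
It fails at once if the cup is moved more than 20 mm or knocked over (distance of cup from where it was at the start of the episode above 0.02 m or angle between cup's own z axis and vertical above 0.3 rad).
It fails at once if the vial is moved more than 20 mm or knocked over (distance of vial from where it was at the start of the episode above 0.02 m or angle between vial's own z axis and vertical above 0.3 rad).
It also fails if it takes over 69 s, if anything falls off the work surface, if the arm or the gripper's body presses on something with over 40 N, if the wrist force passes 120 N, or if a joint passes its speed limit or range.

## Working session

There is one attempt and no reset: what is moved stays moved. The work goes in short steps, Python scripts to look and compute and a tool call to move; the robot and the scene stay as the last step left them, time stands still between calls to the robot, and variables do not carry over. Pictures are saved under pics/ and viewed, at most 10 in all, crops included, and the job is handed in when it is done.

```bash
ls; mkdir -p pics
```

Run:
```python
from workcell import manip, optics
import cv2,numpy as np
s=manip.sense();print(s)
for n in("top","side"):
    c=optics.read_camera(n);print(n,c["intrinsics"],c["xyz"],c["attitude"])
    cv2.imwrite(f"pics/{n}0.png",c["img"][...,::-1])
```

```text
pics
workcell.py
{'time_s': 0.0, 'joint_positions': array([-1.38679034,  0.62931674,  0.03843745,  1.5183354 , -0.02698775,
        0.99629474, -0.02000743]), 'dq': array([-6.51030605e-05,  3.84021691e-04, -6.46063046e-04, -3.14322962e-04,
       -2.08306100e-04, -1.84286859e-03,  9.50998001e-04]), 'effort': array([-2.54697613e-05, -5.49725068e+01,  1.14367370e+00, -1.86634719e+01,
       -5.21133689e-02,  2.35243281e-02,  1.35628361e-04]), 'position': array([0.16050222, 0.62920118, 0.20458352]), 'eef_rot': array([ 1.24576635e-01,  9.92209564e-01, -9.12750936e-04, -9.96562583e-05]), 'wrist_force': array([ 0.34676466, -0.50618218, -0.53428035]), 'ft_torque': array([-0.01056149,  0.00464421, -0.04657967]), 'finger_force': 0.0, 'finger_gap': 1.0027162579722033}
top [[405.85099969   0.         307.1409206 ]
 [  0.         405.85099969 202.17175074]
 [  0.           0.           1.        ]] [ 0.4317652  -0.08489977  1.22673919] [ 0.71496097 -0.69670234  0.04393636 -0.03881055]
side [[453.64524654   0.         318.39157182]
 [  0.         453.64524654 196.33934377]
 [  0.           0.           1.        ]] [0.5283235  0.8479259  0.59896551] [-0.01003236  0.86425191 -0.50288027  0.00891222]
```

View pics/top0.png

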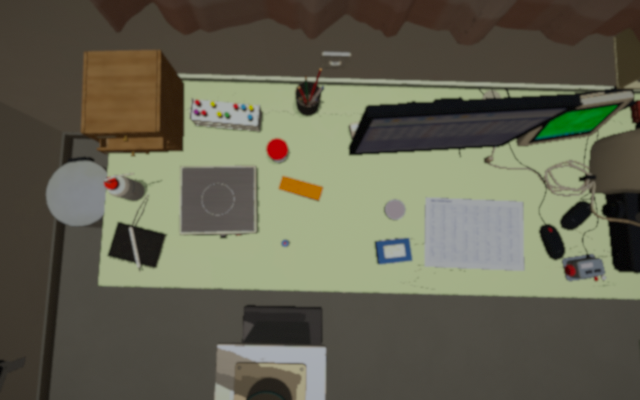

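View pics/side0.png

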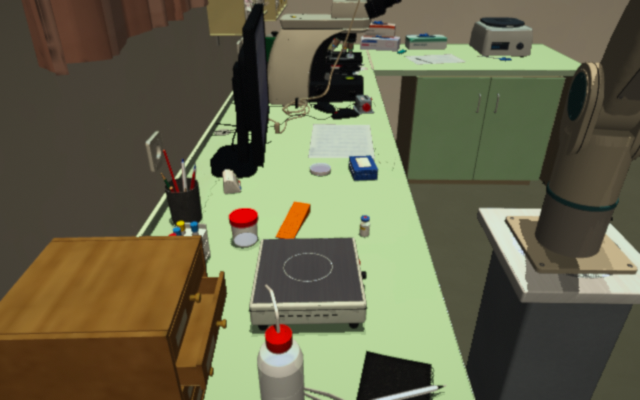

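The top view shows the plate at about (218,200), the circle at (218,199) and the wedge at (301,188) with its thin end on the left. The cup is at (277,150), the vial at (286,243), the dish at (395,209) and the slide box at (393,251). The side view shows the same objects: the wedge at (293,220), the dish at (320,170) and the circle at (308,267).

Create h.py:
```python
import cv2,numpy as np
from scipy.spatial.transform import Rotation as R
from workcell import manip, optics
def cam(n):
    s=manip.sense(); c=optics.read_camera(n); K=c["intrinsics"]
    if n=="wrist":
        T=np.eye(4);T[:3,:3]=R.from_quat(s["eef_rot"]).as_matrix();T[:3,3]=s["position"];T=T@c["T_tool_cam"];return c["img"],K,T[:3,:3],T[:3,3]
    return c["img"],K,R.from_quat(c["attitude"]).as_matrix(),np.array(c["xyz"])
def ray(C,uv): 
    d=C[2]@np.linalg.inv(C[1])@np.array([uv[0],uv[1],1.]);return d/np.linalg.norm(d)
def atz(C,uv,z): d=ray(C,uv);return C[3]+d*(z-C[3][2])/d[2]
def proj(C,p):
    q=(np.atleast_2d(p)-C[3])@C[2]@C[1].T;return q[:,:2]/q[:,2:]
def tri(obs):
    A=0;b=0
    for C,uv in obs:
        d=ray(C,uv);P=np.eye(3)-np.outer(d,d);A=A+P;b=b+P@C[3]
    p=np.linalg.solve(A,b)
    return p,[np.round(proj(C,p)[0]-uv,1) for C,uv in obs]
def blob(img,lo,hi,box=None,minA=15):
    h=cv2.cvtColor(img,cv2.COLOR_RGB2HSV);m=cv2.inRange(h,np.array(lo),np.array(hi))
    if box: 
        k=np.zeros_like(m);x0,y0,x1,y1=box;k[y0:y1,x0:x1]=255;m&=k
    n,l,st,ce=cv2.connectedComponentsWithStats(m)
    i=1+np.argmax(st[1:,4]);M=(l==i).astype(np.uint8)
    cs=cv2.findContours(M,cv2.RETR_EXTERNAL,cv2.CHAIN_APPROX_NONE)[0];c=max(cs,key=len)
    return ce[i],st[i],c
```

Run:
```python
from h import *
T=cam("top");S=cam("side")
for n,p in(("top",(395,209)),("top",(340,209)),("top",(301,188)),("side",(320,170))):
    i=(T if n=="top" else S)[0];print(n,p,cv2.cvtColor(i,cv2.COLOR_RGB2HSV)[p[1],p[0]])
ot=blob(T[0],(5,150,80),(22,255,255),(260,160,340,220));os_=blob(S[0],(5,150,80),(22,255,255),(260,190,330,245))
print(ot[:2],cv2.minAreaRect(ot[2]),os_[:2]);
print("wedge",tri([(T,ot[0]),(S,os_[0])]))
bx=cv2.boxPoints(cv2.minAreaRect(ot[2]));print(bx,[atz(T,b,.013).round(4) for b in bx])
for n,a,b in(("dish",(395,209),(320,169)),("circ",(218,199),(308,267))): print(n,tri([(T,a),(S,b)]))
for n,a,z in(("cup",(277,150),.07),("vial",(286,243),.048),("box",(393,251),.035)): print(n,atz(T,a,z))
big=cv2.resize(T[0][130:280,165:425],None,fx=3,fy=3,interpolation=cv2.INTER_CUBIC);cv2.imwrite("pics/top1.png",big[...,::-1])
big=cv2.resize(S[0][150:340,220:400],None,fx=3,fy=3,interpolation=cv2.INTER_CUBIC);cv2.imwrite("pics/side1.png",big[...,::-1])
W=cam("wrist");print(W[3],W[2])
```

```text
top (395, 209) [165  15 138]
top (340, 209) [ 39  54 176]
top (301, 188) [ 19 255 174]
side (320, 170) [124  20 175]
(array([300.61964286, 187.80892857]), array([279, 177,  43,  23, 560], dtype=int32)) ((300.4266662597656, 187.5780029296875), (41.37809753417969, 13.888482093811035), 16.69924545288086) (array([293.41841004, 220.26638773]), array([276, 202,  34,  37, 717], dtype=int32))
wedge (array([ 0.61702495, -0.07104031,  0.00988845]), [array([-0. ,  0.4]), array([-0.5, -0.1])])
[[278.61472 188.28442]
 [282.60556 174.98166]
 [322.23862 186.87158]
 [318.24777 200.17435]] [array([ 0.6146, -0.0047,  0.013 ]), array([ 0.6557, -0.0154,  0.013 ]), array([ 0.6224, -0.1364,  0.013 ]), array([ 0.5816, -0.1252,  0.013 ])]
dish (array([ 0.56002417, -0.35825891,  0.00650288]), [array([-0. ,  0.5]), array([-0.5, -0.1])])
circ (array([0.5703237 , 0.16682971, 0.05759362]), [array([-0. ,  0.5]), array([-0.8, -0.1])])
cup [7.18532638e-01 5.23839167e-05 7.00000000e-02]
vial [ 0.45018169 -0.03364883  0.048     ]
box [ 0.43510877 -0.34611523  0.035     ]
[0.09606374 0.64573539 0.3836226 ] [[ 0.24693502  0.94312736  0.22256209]
 [ 0.96903044 -0.2399156  -0.05848521]
 [-0.00176289  0.23011148 -0.97316268]]
```

View pics/top1.png

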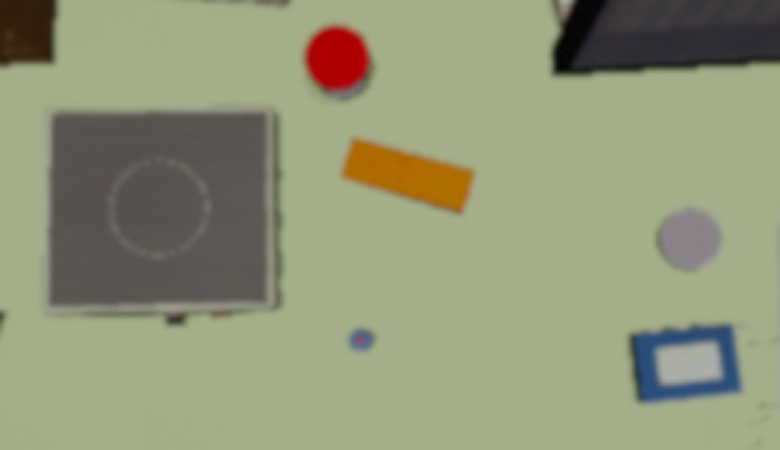

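The crop shows the plate nearly square with the world axes and the wedge turned about 15°, with its tip towards the plate and the cup behind it. I'll move the wrist camera over the wedge for a precise fix.

Run:
```python
from h import *
T=cam("top");S=cam("side")
print("monitor corner",tri([(T,(353,153)),(S,(260,165))]))
```

```text
monitor corner (array([ 0.71200021, -0.21976827,  0.08480324]), [array([0., 0.]), array([-0., -0.])])
```

creep_tool --motion '[-0.03, -0.03, -0.008, 0, 1, -0.03, -0.03, -0.008, 0, 1, -0.03, -0.03, -0.008, 0, 1, -0.03, -0.03, -0.008, 0, 1, -0.03, -0.03, -0.008, 0, 1, -0.03, -0.03, -0.008, 0, 1, -0.03, -0.03, -0.008, 0, 1, -0.03, -0.03, -0.008, 0, 1, -0.03, -0.03, -0.008, 0, 1, -0.03, -0.03, -0.008, 0, 1, -0.03, -0.03, 0, 0, 1, -0.03, -0.03, 0, 0, 1, -0.03, -0.03, 0, 0, 1, -0.03, -0.03, 0, 0, 1, -0.03, -0.03, 0, 0, 1, -0.03, -0.03, 0, 0, 1, -0.03, -0.03, 0, 0, 1, -0.03, -0.03, 0, 0, 1, -0.03, -0.02, 0, 0, 1, 0, 0, 0, 0, 1]'

```text
time_s: 2.35
position: [0.5766, -0.0592, 0.2852]
eef_rot: [0.128, 0.992, -0.002, 0.001]
wrist_force: [-0.6, 0.6, -0.9]
finger_gap: 1.001
finger_force: 0.0
```

creep_tool --motion '[0, 0, 0, 0.1, 1, 0, 0, 0, 0.1, 1, 0, 0, 0, 0.1, 1, 0, 0, 0, 0.1, 1, 0, 0, 0, 0.1, 1, 0, 0, 0, 0.1, 1, 0, 0, 0, 0.1, 1, 0, 0, 0, 0.1, 1, 0, 0, 0, 0.1, 1, 0, 0, 0, 0.1, 1, 0, 0, 0, 0.1, 1, 0, 0, 0, 0.1, 1, 0, 0, 0, 0.1, 1, 0, 0, 0, 0.1, 1, 0, 0, 0, 0.1, 1, 0, 0, 0, 0.087, 1, 0, 0, 0, 0, 1, 0, 0, 0, 0, 1]'

```text
time_s: 4.15
position: [0.5742, -0.0528, 0.2854]
eef_rot: [0.794, 0.608, 0.0, -0.0]
wrist_force: [-0.2, -0.4, -0.1]
finger_gap: 1.001
finger_force: 0.0
```

Run:
```python
from h import *
W=cam("wrist");cv2.imwrite("pics/w1.png",W[0][...,::-1]);print(W[3],manip.sense()["joint_positions"])
```

```text
[0.5912709  0.01086453 0.46410722] [-0.37633114  0.51218205  0.66747877  1.63231258 -0.3446894   1.11807451
  0.11802668]
```

View pics/w1.png

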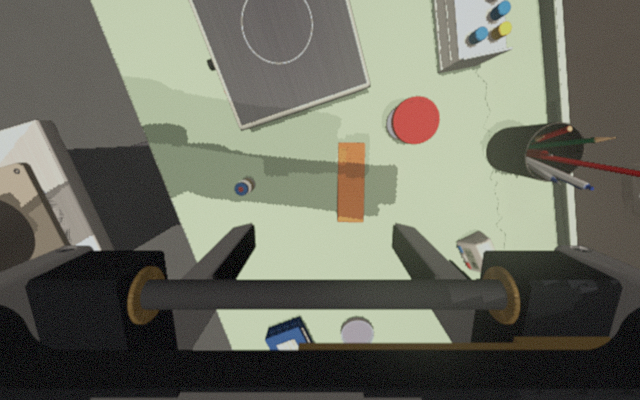

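The wrist view shows the wedge upright in the picture, with its tip at (351,143) and heel at (350,221). The plate's right-hand corners are at (240,128) and (369,84). The cup is at (415,120) and the vial at (243,187).

Run:
```python
from h import *
W=cam("wrist");T=cam("top")
o=blob(W[0],(4,110,60),(22,255,255),(320,130,385,230));b=cv2.boxPoints(cv2.minAreaRect(o[2]));print(b.round(1).tolist(),o[1])
b=b[np.argsort(b[:,1])]
t=[atz(W,p+[0,0],.003) for p in b[:2]];h=[atz(W,p,.026) for p in b[2:]]
print("W tip",np.mean(t,0),"heel",np.mean(h,0),"w",np.linalg.norm(t[0]-t[1]),np.linalg.norm(h[0]-h[1]))
o=blob(T[0],(5,150,80),(22,255,255),(260,160,340,220));c=cv2.boxPoints(cv2.minAreaRect(o[2]));c=c[np.argsort(c[:,0])]
tt,hh=c[:2].mean(0),c[2:].mean(0)
print("tip",tri([(W,b[:2].mean(0)),(T,tt)]),"heel",tri([(W,b[2:].mean(0)),(T,hh)]))
print("plate W",atz(W,(240,128),.052),atz(W,(369,84),.052))
# circle, ellipse centre in top/side by fit to bright pixels on the black top
obs=[]
for C,bx in((T,(198,179,238,219)),(cam("side"),(280,248,337,286))):
    g=cv2.cvtColor(C[0],cv2.COLOR_RGB2GRAY).astype(float)[bx[1]:bx[3],bx[0]:bx[2]]
    m=g-cv2.medianBlur(g.astype(np.uint8),9)>12;ys,xs=np.nonzero(m)
    e=cv2.fitEllipse(np.c_[xs,ys].astype(np.float32));uv=np.array(e[0])+bx[:2];print(e,uv,m.sum());obs.append((C,uv))
print("circle",tri(obs))
# plate top corners from top cam crop
for p in((50,108),(272,108),(48,306),(270,304)): print(atz(T,(165+p[0]/3,130+p[1]/3),.058 ))
```

```text
[[336.70001220703125, 221.0], [338.0, 142.60000610351562], [364.3999938964844, 143.0], [363.0, 221.39999389648438]] [ 337  143   28   79 2046]
W tip [ 0.63252773 -0.01081744  0.003     ] heel [ 0.59804701 -0.13290754  0.026     ] w 0.04311258256555757 0.04376833882605448
tip (array([ 0.69573385, -0.05149   , -0.56324178]), [array([4.3, 2.9]), array([-3.3,  2.7])]) heel (array([ 0.59798575, -0.12942478,  0.03678395]), [array([0.1, 0. ]), array([-0.,  0.])])
plate W [0.47796543 0.05357502 0.052     ] [0.67120089 0.06296527 0.052     ]
((19.978883743286133, 20.318584442138672), (32.59381866455078, 33.287986755371094), 132.59165954589844) [217.97888374 199.31858444] 19
((27.481456756591797, 18.79863166809082), (28.34086036682129, 48.637454986572266), 88.45841979980469) [307.48145676 266.79863167] 293
circle (array([0.57033848, 0.16677434, 0.05788238]), [array([-0. ,  0.2]), array([-0.3, -0. ])])
[0.66606675 0.27762206 0.058     ]
[0.6719376  0.06168631 0.058     ]
[0.47372122 0.2677194  0.058     ]
[0.48108506 0.05593512 0.058     ]
```

creep_tool --motion '[-0.0145, 0.011, 0.02, 0.012, 1, -0.0145, 0.011, 0.03, 0, 1, -0.0145, 0.011, 0.04, 0, 1, -0.0145, 0.011, 0.04, 0, 1, 0, 0, 0.04, 0, 1, 0, 0, 0.03, 0, 1, 0, 0, 0.02, 0, 1, 0, 0, 0, 0, 1, 0, 0, 0, 0, 1, 0, 0, 0, 0, 1]'

```text
time_s: 5.35
position: [0.6023, -0.1219, 0.067]
eef_rot: [0.798, 0.602, 0.001, 0.001]
wrist_force: [-0.1, 0.0, -0.3]
finger_gap: 1.004
finger_force: 0.0
```

creep_tool --motion '[0, 0, 0.03, 0, 1, 0, 0, 0.02, 0, 1, 0, 0, 0.008, 0, 1, 0, 0, 0.004, 0, 1, 0, 0, 0, 0, 1, 0, 0, 0, 0, 0.3, 0, 0, 0, 0, 0.3, 0, 0, 0, 0, 0.3, 0, 0, 0, 0, 0.3, 0, 0, 0, 0, 0.3, 0, 0, 0, 0, 0.3]'

```text
time_s: 6.45
position: [0.6011, -0.1215, 0.0035]
eef_rot: [0.798, 0.602, 0.0, 0.0]
wrist_force: [-0.1, -0.4, -0.6]
finger_gap: 0.527
finger_force: 0.0
```

creep_tool --motion '[0, 0, 0, 0, 0.2, 0, 0, 0, 0, 0.2, 0, 0, 0, 0, 0.2, 0, 0, 0, 0, 0.2]'

```text
time_s: 6.85
position: [0.6012, -0.1215, 0.0034]
eef_rot: [0.798, 0.602, -0.0, 0.0]
wrist_force: [0.6, 0.2, -0.2]
finger_gap: 0.465
finger_force: 30.0
```

creep_tool --motion '[0, 0, -0.008, 0, 0.2, 0, -0.015, 0, 0, 0.2, 0, -0.0163, 0, 0, 0.2, 0.016, 0, 0, 0, 0.2, 0.016, 0, 0, 0, 0.2, 0, 0, 0, -0.1, 0.2, 0, 0, 0, -0.1, 0.2, 0, 0, 0, -0.118, 0.2, 0, 0, 0, 0, 0.2, 0, 0, 0, 0, 0.2]'

```text
time_s: 7.85
position: [0.5807, -0.0811, 0.0115]
eef_rot: [0.693, 0.721, 0.0, 0.0]
wrist_force: [-0.5, 0.6, -1.3]
finger_gap: 0.466
finger_force: 30.0
```

Run:
```python
from h import *
W=cam("wrist");cv2.imwrite("pics/w2.png",W[0][...,::-1])
```

```text
(no output)
```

View pics/w2.png

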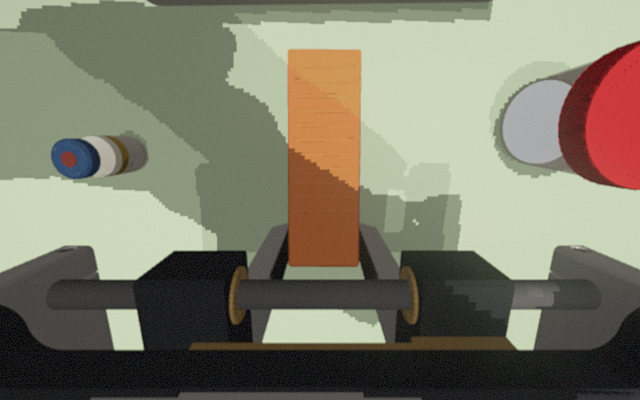

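The wedge is held straight at (324,50..265), square with the plate's lower edge at the top of the picture (columns 150–490). I'll lower it and push it in.

creep_tool --motion '[0, 0, 0.004, 0, 0.2, 0, 0, 0.004, 0, 0.2, 0.01, 0, 0, 0, 0.2, 0.01, 0, 0, 0, 0.2, 0.01, 0, 0, 0, 0.2, 0.01, 0, 0, 0, 0.2, 0.01, 0, 0, 0, 0.2, 0.01, 0, 0, 0, 0.2, 0, 0, 0, 0, 0.2]'

```text
time_s: 8.8
position: [0.578, -0.0234, 0.0036]
eef_rot: [0.693, 0.721, -0.001, 0.002]
wrist_force: [0.6, -5.1, -1.0]
finger_gap: 0.465
finger_force: 30.0
```

creep_tool --motion '[0.008, 0, 0, 0, 0.2, 0.008, 0, 0, 0, 0.2, 0.008, 0, 0, 0, 0.2, 0.008, 0, 0, 0, 0.2, 0.008, 0, 0, 0, 0.2, 0.008, 0, 0, 0, 0.2, 0, 0, 0, 0, 0.2, 0, 0, 0, 0, 0.2]'

```text
time_s: 9.6
position: [0.5756, 0.0249, 0.0033]
eef_rot: [0.693, 0.721, -0.001, 0.001]
wrist_force: [0.6, -3.4, -3.0]
finger_gap: 0.467
finger_force: 30.0
```

Run:
```python
from h import *
W=cam("wrist");S=cam("side")
a=np.vstack([cv2.resize(W[0][:200],None,fx=1,fy=1),cv2.resize(S[0][180:340,220:400],(640,360))[:360]])
cv2.imwrite("pics/w3.png",a[...,::-1])
```

```text
(no output)
```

View pics/w3.png

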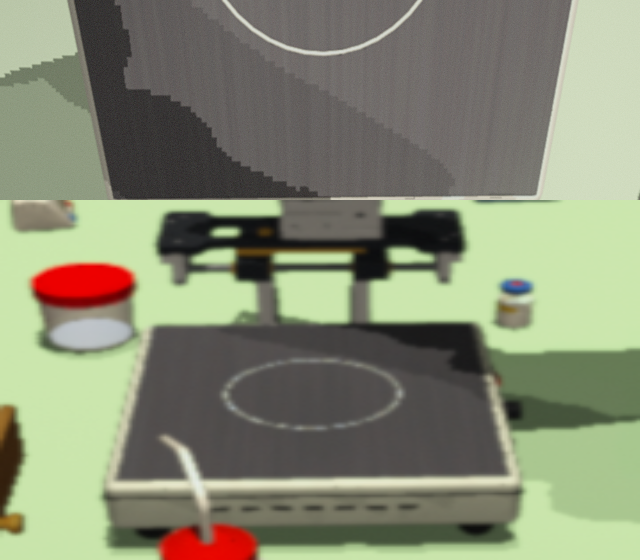

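Wrist view: the plate's right-hand top edge runs from (113,198) to (540,194), and the circle's nearest point is at (322,53). The side view shows the plate in place and raised, with the cup and vial untouched.

Run:
```python
from h import *
W=cam("wrist");p=manip.sense()["position"]
for z in(.058,.062,.066): a,b=atz(W,(113,198),z),atz(W,(540,194.5),z);print(z,a,b,np.linalg.norm(a-b),(a+b)/2-p, atz(W,(322,53),z)[1]-(a+b)[1]/2)
```

```text
0.058 [0.47686418 0.05954622 0.058     ] [0.67301842 0.06900391 0.058     ] 0.19638210988322233 [-0.00059027  0.03934152  0.0546836 ] 0.05988194055185311
0.062 [0.47995428 0.06056723 0.062     ] [0.66977631 0.06971961 0.062     ] 0.19004255220632446 [-0.00066628  0.04020987  0.0586836 ] 0.05794884686954782
0.066 [0.48304437 0.06158824 0.066     ] [0.66653421 0.07043531 0.066     ] 0.18370299452942668 [-0.00074228  0.04107823  0.0626836 ] 0.05601575318724254
```

creep_tool --motion '[0.006, 0, 0, 0, 0.2, 0.006, 0, 0, 0, 0.2, 0.006, 0, 0, 0, 0.2, 0, 0, 0, 0, 0.2, 0, 0, 0, 0, 0.2]'

```text
time_s: 10.25
position: [0.5744, 0.0436, 0.0033]
eef_rot: [0.693, 0.721, -0.0, -0.0]
wrist_force: [-0.4, -3.9, -2.8]
finger_gap: 0.463
finger_force: 30.0
```

Run:
```python
from h import *
W=cam("wrist");p=manip.sense()["position"]
g=cv2.cvtColor(W[0],cv2.COLOR_RGB2GRAY)
e=[]
for c in(200,260,320,380,440,500):
    col=g[150:245,c].astype(int);e.append((c,150+int(np.argmax(np.diff(col)))))
print(e)
v=np.mean([x[1] for x in e]); 
for z in(.060,.065): print(atz(W,(320,v),z)-p)
```

```text
[(200, 237), (260, 237), (320, 236), (380, 236), (440, 235), (500, 242)]
[-0.00266639  0.02001106  0.05671298]
[-0.0026729   0.02189945  0.06171298]
```

creep_tool --motion '[0, 0, 0, 0, 0.8, 0, 0, 0, 0, 0.8, 0, 0, 0, 0, 0.8, 0, 0, 0, 0, 0.8, 0, 0, -0.01, 0, 0.8, 0, 0, -0.03, 0, 0.8, 0, 0, -0.04, 0, 0.8, 0, 0, -0.04, 0, 1, -0.01, 0, -0.04, 0, 1, -0.02, 0, -0.04, 0, 1, -0.02, 0, -0.02, 0, 1, 0, 0, 0, 0, 1, 0, 0, 0, 0, 1]'

```text
time_s: 11.6
position: [0.5764, -0.0056, 0.2237]
eef_rot: [0.693, 0.721, 0.001, -0.0]
wrist_force: [0.4, 0.3, -1.1]
finger_gap: 1.001
finger_force: 0.0
```

Run:
```python
from h import *
W=cam("wrist");np.savez("w4.npz",*W)
a=W[0][80:280,200:440];cv2.imwrite("pics/w4.png",cv2.resize(a,None,fx=3,fy=3,interpolation=cv2.INTER_CUBIC)[...,::-1])
```

```text
(no output)
```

View pics/w4.png

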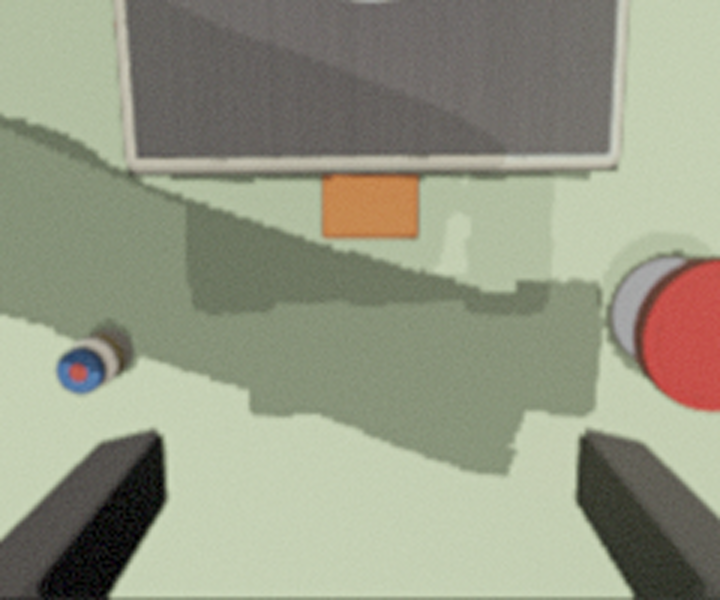

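Crop: the wedge is centred on the plate's edge, with columns 322–418 against the plate's 128–615. Its heel is at row 238 and the plate's edge at row 170.

Run:
```python
from h import *
f=np.load("w4.npz");W=[f[k] for k in f.files]
q=lambda x,y:(200+x/3-.33,80+y/3-.33)
h=atz(W,q(370,238),.026)
for z in(.062,.065,.068):
  a,b=atz(W,q(128,171),z),atz(W,q(615,167),z);e=(a+b)/2;print("exposed",e-h,np.linalg.norm(a-b))
print("heel w",np.linalg.norm(atz(W,q(322,238),.026)-atz(W,q(418,238),.026)))
# height of circle edge region: top+side triangulation of circle and level via side view
T=cam("top");S=cam("side");obs=[]
for C,bx in((T,(198,177,238,220)),(S,(280,244,337,286))):
    g=cv2.cvtColor(C[0],cv2.COLOR_RGB2GRAY).astype(float)[bx[1]:bx[3],bx[0]:bx[2]]
    m=g-cv2.medianBlur(g.astype(np.uint8),9)>(12 if C is T else 12);ys,xs=np.nonzero(m)
    e=cv2.fitEllipse(np.c_[xs,ys].astype(np.float32));obs.append((C,np.array(e[0])+bx[:2]));print(e,m.sum())
print("circle",tri(obs))
d=blob(T[0],(120,0,60),(179,60,255),(375,190,415,228));ds=blob(S[0],(105,8,60),(179,60,255),(300,155,340,182))
print(d[:2],ds[:2],"dish",tri([(T,d[0]),(S,ds[0])]),atz(T,d[0],.014))
b=blob(T[0],(100,120,40),(125,255,255),(365,230,425,270));print("box",[atz(T,x,.035).round(3) for x in cv2.boxPoints(cv2.minAreaRect(b[2]))])
```

```text
exposed [-0.00060234  0.03018851  0.036     ] 0.19500699357727666
exposed [-0.00060315  0.03018088  0.039     ] 0.19328860475726883
exposed [-0.00060396  0.03017326  0.042     ] 0.1915702159372609
heel w 0.04331147390372238Traceback (most recent call last):
  File "<stdin>", line 13, in <module>
cv2.error: OpenCV(4.12.0) /io/opencv/modules/imgproc/src/shapedescr.cpp:361: error: (-201:Incorrect size of input array) There should be at least 5 points to fit the ellipse in function 'fitEllipseNoDirect'
```

Run:
```python
from h import *
f=np.load("w4.npz");W=[f[k] for k in f.files]
q=lambda x,y:(200+x/3-.33,80+y/3-.33)
print("by wedge start",(atz(W,q(370,176),.02)-atz(W,q(370,238),.026)), W[3])
T=cam("top");S=cam("side")
d=blob(T[0],(120,0,60),(179,60,255),(375,190,415,228));ds=blob(S[0],(105,8,60),(179,60,255),(300,155,340,182))
print(d[:2],ds[:2],"dish",tri([(T,d[0]),(S,ds[0])]),atz(T,d[0],.014))
b=blob(T[0],(100,120,40),(125,255,255),(365,230,425,270));print("box",[atz(T,x,.035).round(3) for x in cv2.boxPoints(cv2.minAreaRect(b[2]))])
cv2.imwrite("pics/side2.png",cv2.resize(S[0][150:340,210:390],(720,570),interpolation=cv2.INTER_CUBIC)[...,::-1])
```

```text
by wedge start [-0.00108241  0.02720532 -0.006     ] [0.57350364 0.06015663 0.40244739]
(array([394.39662447, 209.08438819]), array([386, 201,  18,  17, 237], dtype=int32)) (array([320.10638298, 168.31914894]), array([312, 165,  17,   7,  94], dtype=int32)) dish (array([ 0.55949399, -0.35566052,  0.00999599]), [array([-0. ,  0.5]), array([-0.5, -0.1])]) [ 0.56051299 -0.35484878  0.014     ]
box [array([ 0.46 , -0.296,  0.035]), array([ 0.472, -0.39 ,  0.035]), array([ 0.413, -0.397,  0.035]), array([ 0.4  , -0.303,  0.035])]
```

View pics/side2.png

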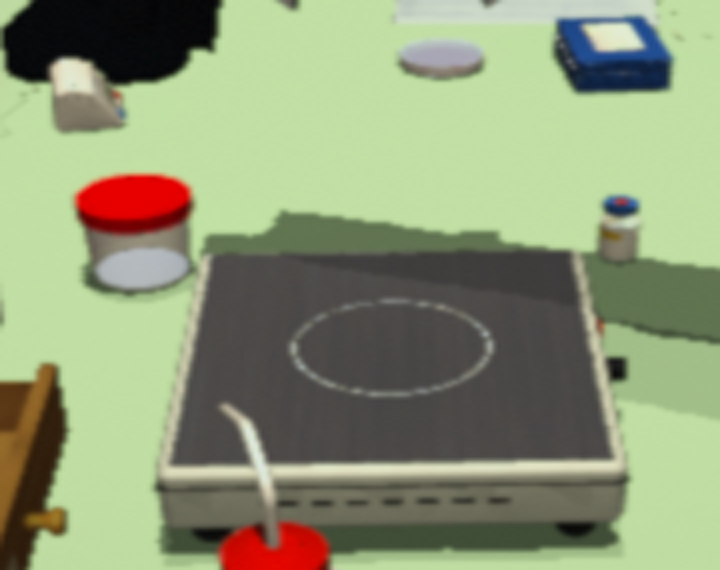

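The side view shows the plate flat and the cup, vial, box and dish undisturbed (the dish is at crop (442,57)). About 28–30 mm of wedge is exposed, which puts the tilt near 0.004 rad. Next is the dish.

creep_tool --motion '[-0.02, -0.003, 0, 0, 1, -0.04, -0.003, 0, 0, 1, -0.04, -0.003, 0, 0, 1, -0.04, -0.003, 0, 0, 1, -0.04, -0.003, 0, 0, 1, -0.04, -0.003, 0, 0, 1, -0.04, -0.003, 0, 0, 1, -0.04, -0.003, 0, 0, 1, -0.04, -0.003, 0, 0, 1, -0.04, -0.003, 0, 0, 1, -0.015, -0.002, 0, 0, 1, 0, 0, 0, 0, 1, 0, 0, 0, 0, 1, 0, 0, 0, 0, 1]'

```text
time_s: 13.25
position: [0.5618, -0.3991, 0.2231]
eef_rot: [0.692, 0.722, 0.001, -0.001]
wrist_force: [0.3, 0.6, -0.6]
finger_gap: 0.999
finger_force: 0.0
```

Run:
```python
from h import *
W=cam("wrist");np.savez("w5.npz",*W);print(manip.sense()["joint_positions"].round(2))
cv2.imwrite("pics/w5.png",W[0][...,::-1])
```

```text
[ 0.3   0.73  0.53  1.38 -0.38  1.14  0.93]
```

View pics/w5.png

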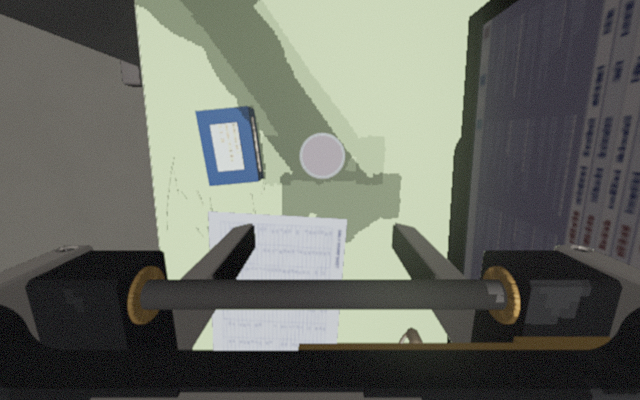

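The wrist view shows the dish at (322,156), the slide box at (229,146), and the monitor from column 455 rightward, which is clear of the gripper's path.

Run:
```python
from h import *
f=np.load("w5.npz");W=[f[k] for k in f.files]
g=cv2.cvtColor(W[0],cv2.COLOR_RGB2HSV);print(g[156,322],g[125,322])
d=blob(W[0],(120,8,60),(179,90,255),(290,125,355,188));u,r=cv2.minEnclosingCircle(d[2]);print(u,r,d[1])
T=cam("top");t=blob(T[0],(120,0,60),(179,60,255),(375,190,415,228));S=cam("side");ds=blob(S[0],(105,8,60),(179,60,255),(300,155,340,182))
p=atz(W,u,.014);print("dish W",p,"diam",2*np.linalg.norm(atz(W,(u[0]+r,u[1]),.014)-p),"tri WS",tri([(W,u),(S,ds[0])]),t[0],atz(T,t[0],.014),"W+T+S",tri([(W,u),(T,t[0]),(S,ds[0])])[0])
D=p-manip.sense()["position"];M=R.from_quat(manip.sense()["eef_rot"]).as_matrix();print("tool delta",M.T@D)
```

```text
[150   9 176] [ 44  44 133]
(322.0072326660156, 155.2536163330078) 19.463359832763672 [303 136  39  39 666]
dish W [ 0.5578012  -0.35827573  0.014     ] diam 0.05411910189821367 tri WS (array([ 0.55775276, -0.35862089,  0.00859407]), [array([-0., -0.]), array([-0.,  0.])]) [394.62256809 209.19844358] [ 0.56018594 -0.35552966  0.014     ] W+T+S [ 0.55872745 -0.35759655  0.00915087]
tool delta [ 0.04183674 -0.00200765  0.20962404]
```

creep_tool --motion '[0.02, -0.002, 0.02, 0, 1, 0.0215, 0, 0.04, 0, 1, 0, 0, 0.04, 0, 1, 0, 0, 0.04, 0, 1, 0, 0, 0.03, 0, 1, 0, 0, 0.02, 0, 1, 0, 0, 0.01, 0, 1, 0, 0, 0, 0, 1, 0, 0, 0.01, 0, 1, 0, 0, 0.008, 0, 1, 0, 0, 0, 0, 1, 0, 0, 0, 0, 1]'

```text
time_s: 14.6
position: [0.557, -0.3608, 0.0057]
eef_rot: [0.693, 0.721, 0.0, 0.0]
wrist_force: [1.2, 1.1, 0.2]
finger_gap: 0.999
finger_force: 0.0
```

creep_tool --motion '[0.0025, 0, 0.003, 0, 1, 0, 0, 0, 0, 0.75, 0, 0, 0, 0, 0.75, 0, 0, 0, 0, 0.75, 0, 0, 0, 0, 0.5, 0, 0, 0, 0, 0.5, 0, 0, 0, 0, 0.5, 0, 0, 0, 0, 0.5]'

```text
time_s: 15.4
position: [0.5569, -0.3583, 0.0025]
eef_rot: [0.693, 0.721, 0.0, 0.0]
wrist_force: [-0.3, 0.3, 2.0]
finger_gap: 0.621
finger_force: 30.0
```

creep_tool --motion '[0, 0, -0.01, 0, 0.5, 0, 0, -0.02, 0, 0.5, 0, 0, -0.03, 0, 0.5, 0, 0, -0.04, 0, 0.5, 0, 0, -0.04, 0, 0.5, 0, 0, -0.04, 0, 0.5, 0, 0, 0, 0, 0.5]'

```text
time_s: 16.1
position: [0.5595, -0.3612, 0.1894]
eef_rot: [0.693, 0.721, 0.001, 0.006]
wrist_force: [0.2, -0.1, 0.1]
finger_gap: 0.618
finger_force: 30.0
```

Run:
```python
from h import *
W=cam("wrist");np.savez("w6.npz",*W)
cv2.imwrite("pics/w6.png",W[0][120:380,200:460][...,::-1])
```

```text
(no output)
```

View pics/w6.png

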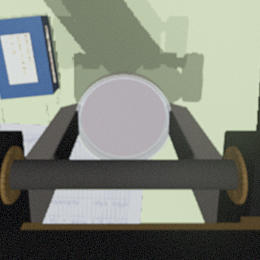

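The dish is held between the fingers, at (324,238) in the full image. I'll carry it to the plate and look at the circle.

creep_tool --motion '[0.02, 0.003, 0, 0, 0.5, 0.04, 0.003, 0, 0, 0.5, 0.04, 0.003, 0, 0, 0.5, 0.04, 0.003, 0, 0, 0.5, 0.04, 0.003, 0, 0, 0.5, 0.04, 0.003, 0, 0, 0.5, 0.04, 0.003, 0, 0, 0.5, 0.04, 0.003, 0, 0, 0.5, 0.04, 0.003, 0, 0, 0.5, 0.04, 0.002, 0, 0, 0.5, 0.03, 0.002, 0, 0, 0.5, 0.02, 0, 0, 0, 0.5, 0.01, 0, 0, 0, 0.5, 0, 0, 0, 0, 0.5, 0, 0, 0, 0, 0.5, 0, 0, 0, 0, 0.5]'

```text
time_s: 17.75
position: [0.5702, 0.0806, 0.1825]
eef_rot: [0.694, 0.72, -0.0, 0.0]
wrist_force: [0.5, 0.0, 0.1]
finger_gap: 0.62
finger_force: 30.0
```

Run:
```python
from h import *
W=cam("wrist");np.savez("w7.npz",*W)
cv2.imwrite("pics/w7.png",W[0][...,::-1])
```

```text
(no output)
```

View pics/w7.png

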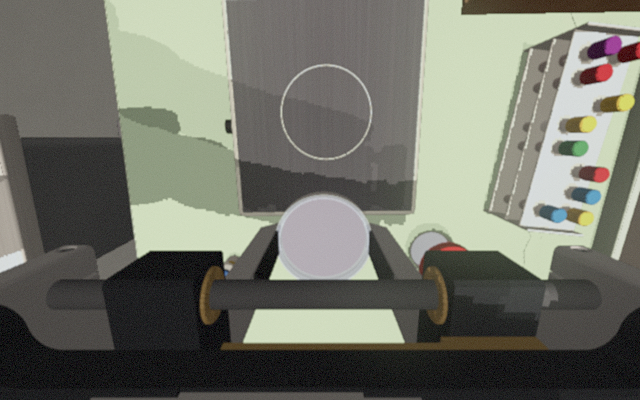

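The wrist view shows the circle at (326,112), columns 281–372 and rows 64–159, and the held dish at about (324,238).

Run:
```python
from h import *
f=np.load("w7.npz");W=[f[k] for k in f.files]
def ell(C,bx,t=12):
    g=cv2.cvtColor(C[0],cv2.COLOR_RGB2GRAY)[bx[1]:bx[3],bx[0]:bx[2]]
    m=g.astype(int)-cv2.medianBlur(g,9)>t
    n,l,st,_=cv2.connectedComponentsWithStats(m.astype(np.uint8),connectivity=8)
    ys,xs=np.nonzero(m if C is not W else l==1+np.argmax(st[1:,4]))
    e=cv2.fitEllipse(np.c_[xs,ys].astype(np.float32));return np.array(e[0])+bx[:2],e[1]
w=ell(W,(272,55,382,169));S=cam("side");T=cam("top");s=ell(S,(278,244,338,286));print(w,s)
c=tri([(W,w[0]),(S,s[0])]);print("circle tri",c,"at .066",atz(W,w[0],.066))
s_=manip.sense();p=s_["position"];M=R.from_quat(s_["eef_rot"]).as_matrix()
d=blob(W[0],(120,5,60),(179,90,255),(270,185,378,290));u,r=cv2.minEnclosingCircle(d[2]);print("dish px",u,r)
q=atz(W,(324,238),p[2]+.0115);q2=atz(W,u,p[2]+.0115);print("dish-TCP tool",M.T@(q-p),M.T@(q2-p), "world",q)
print("move tool",M.T@(atz(W,w[0],.066)-p), M.T@(c[0]-p), manip.sense()["joint_positions"].round(2))
```

```text
(array([325.75417709, 111.65748978]), (89.90320587158203, 94.10819244384766)) (array([307.22855377, 265.39220428]), (31.415122985839844, 49.4714469909668))
circle tri (array([0.569412  , 0.17128256, 0.06474262]), [array([ 0.5, -0. ]), array([ 0.3, -0. ])]) at .066 [0.56885193 0.17114834 0.066     ]
dish px (323.2262268066406, 237.6996307373047) 42.246315002441406
dish-TCP tool [ 1.79001976e-03 -7.45983496e-06 -1.15006011e-02] [ 0.00199497 -0.00050497 -0.01150068] world [0.57019377 0.08311931 0.19403525]
move tool [0.08984946 0.0019917  0.11650516] [0.08996274 0.00255644 0.11776251] [-0.55  0.61  0.58  1.77 -0.42  0.89  0.25]
```

creep_tool --motion '[0.02, 0.002, 0, 0, 0.5, 0.03, 0, 0, 0, 0.5, 0.03, 0, 0.02, 0, 0.5, 0.008, 0, 0.03, 0, 0.5, 0, 0, 0.03, 0, 0.5, 0, 0, 0.015, 0, 0.5, 0, 0, 0, 0, 0.5, 0, 0, 0, 0, 0.5, 0, 0, 0, 0, 0.5]'

```text
time_s: 18.8
position: [0.57, 0.1702, 0.089]
eef_rot: [0.693, 0.721, 0.001, 0.001]
wrist_force: [1.1, 0.2, -0.5]
finger_gap: 0.62
finger_force: 30.0
```

creep_tool --motion '[0, -0.001, 0.008, 0, 0.5, 0, 0, 0.006, 0, 0.5, 0, 0, 0.003, 0, 0.5, 0, 0, 0.002, 0, 0.5, 0, 0, 0, 0, 0.5, 0, 0, 0, 0, 0.5]'

```text
time_s: 19.4
position: [0.5674, 0.1706, 0.0686]
eef_rot: [0.693, 0.721, -0.0, -0.0]
wrist_force: [-1.8, 0.8, 2.4]
finger_gap: 0.618
finger_force: 30.0
```

creep_tool --motion '[0, 0, 0, 0, 0.8, 0, 0, 0, 0, 0.8, 0, 0, 0, 0, 0.8, 0, 0, 0, 0, 0.8, 0, 0, -0.005, 0, 0.8, 0, 0, -0.02, 0, 0.8, 0, 0, -0.03, 0, 0.8, -0.01, 0, -0.03, 0, 0.8, -0.03, 0, -0.03, 0, 0.8, -0.03, 0, -0.02, 0, 0.8, -0.03, 0, 0, 0, 0.8, 0, 0, 0, 0, 0.8, 0, 0, 0, 0, 0.8, 0, 0, 0, 0, 0.8]'

```text
time_s: 20.8
position: [0.5714, 0.0722, 0.2031]
eef_rot: [0.692, 0.722, 0.0, -0.001]
wrist_force: [-0.7, 1.0, -0.0]
finger_gap: 0.797
finger_force: 0.0
```

Run:
```python
from h import *
W=cam("wrist");np.savez("w8.npz",*W);S=cam("side");np.savez("s8.npz",*S)
cv2.imwrite("pics/w8.png",np.vstack([W[0][0:240],cv2.resize(S[0][190:340,200:440],(640,400))[:360]])[...,::-1])
```

```text
(no output)
```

View pics/w8.png

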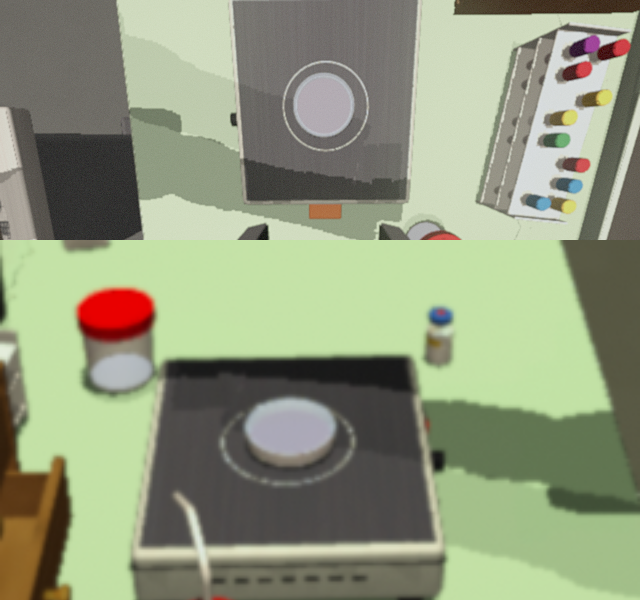

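The dish at (324,105) sits concentric with the circle at (326,106) and lies flat. The cup and vial are undisturbed and the gripper is clear, so I'm handing in.

```bash
python3 -c "
from workcell import manip, optics
print(manip.close_job())"
```

```text
the job is handed in; nothing more can be done
None
```

I handed the job in at about 21 s. The wedge is in under the middle of the plate's right edge, about 29 mm left outside for an estimated tilt of 0.004 rad (limit 0.010, not measured directly). The pink dish lies flat within about 2 mm of the circle's centre, and the cup, vial and slide box showed no movement when last seen. I viewed 12 pictures, two over the limit of 10.

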